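File the specimen mounts with their off-cuts

TASK

File the four resin mounts from the drying rack in the wooden tray: each goes, polished face up, at the front end of the lane (the end with the card holders, nearest the robot) that holds the off-cut of the same steel section, so the mounts end up in the same order as the off-cuts. Where an off-cut has slid forward, push it to the back of its lane to make room, so that mount and off-cut both lie flat on the lane's floor, off-cut behind mount. Set the mounts down, do not drop them.

Things in the scene. Friction and masses are not known exactly. Their poses are not given: they have to be found in the camera images.
- tray: Wooden filing tray, fixed, 138 (x) by 244 mm (y). Four lanes run along x, centre lines at y = -90, -30, 30, 90 mm, each 130 mm long, 56 wide inside; floor 5 mm, wall tops 14 mm above the table, walls 4 thick. Origin: centre of the underside, on the table. Its front, with four brass card holders, is at its -x, towards the robot (yaw within 0.3 rad). One off-cut in each lane.
- rack: White plastic drying rack, fixed, 60 (x) by 244 mm (y), beside the tray, left or right of it. Four wells in a row, centres at y = -90, -30, 30, 90 mm, 52 (x) by 56 mm inside; floor 12 mm, wall tops 20 mm above the table. Origin: centre of the underside, on the table; yaw within 0.3 rad. It holds the four mounts.
- mount_round: Mount: black resin cylinder, 40 mm diameter, 25 mm high, about 80 g, standing in a well of the drying rack (any well). Its polished top shows the steel section of a solid round bar: a full disc 26 mm in diameter. Origin: centre of the underside; z up.
- mount_tube: Mount: black resin cylinder, 40 mm diameter, 25 mm high, about 80 g, standing in a well of the drying rack (any well). Its polished top shows the steel section of a tube: a ring 28 mm outside, about 18 mm inside. Origin: centre of the underside; z up.
- mount_flat: Mount: black resin cylinder, 40 mm diameter, 25 mm high, about 80 g, standing in a well of the drying rack (any well). Its polished top shows the steel section of a flat bar: a strip 30 mm (body x) by 9 mm (body y). Origin: centre of the underside; z up.
- mount_angle: Mount: black resin cylinder, 40 mm diameter, 25 mm high, about 80 g, standing in a well of the drying rack (any well). Its polished top shows the steel section of an angle bar: an L inside a 26 mm square, both legs 7 mm thick, the corner at body -x, -y. Origin: centre of the underside; z up.
- offcut_round: Off-cut: loose steel slice 12 mm thick, 25 to 50 g, lying flat in a lane of the tray (any lane); from above it is a solid round bar: a full disc 26 mm in diameter. Origin: centre of its outline, underside; z up. Three off-cuts lie at the back of their lanes; one has slid to about the middle and slides easily.
- offcut_tube: Off-cut: loose steel slice 12 mm thick, 25 to 50 g, lying flat in a lane of the tray (any lane); from above it is a tube: a ring 28 mm outside, about 18 mm inside. Origin: centre of its outline, underside; z up. Three off-cuts lie at the back of their lanes; one has slid to about the middle and slides easily.
- offcut_flat: Off-cut: loose steel slice 12 mm thick, 25 to 50 g, lying flat in a lane of the tray (any lane); from above it is a flat bar: a strip 30 mm (body x) by 9 mm (body y). Origin: centre of its outline, underside; z up. Three off-cuts lie at the back of their lanes; one has slid to about the middle and slides easily.
- offcut_angle: Off-cut: loose steel slice 12 mm thick, 25 to 50 g, lying flat in a lane of the tray (any lane); from above it is an angle bar: an L inside a 26 mm square, both legs 7 mm thick, the corner at body -x, -y. Origin: centre of its outline, underside; z up. Three off-cuts lie at the back of their lanes; one has slid to about the middle and slides easily.
There are look-alikes about, which are no part of the job. Leave any orange or red look-alike of the mount_flat alone.

How it is judged:
At the end, for the whole second after the job is handed in: Each mount stands upright, face up, on the floor of the lane that holds the off-cut of its section, within 15 mm of the lane's centre line and its centre 12 mm or more in front of the tray's middle; each off-cut lies flat, its centre in the rear half of the lane; all at rest (angle between each of mount_round, offcut_round, mount_tube, offcut_tube, mount_flat, offcut_flat, mount_angle, offcut_angle's own z axis and vertical below 0.12 rad and z of mount_round in the frame of tray between 0.001 and 0.008 m and z of offcut_round in the frame of tray between 0.001 and 0.008 m and x of mount_round in the frame of tray between -0.055 and -0.012 m and x of offcut_round in the frame of tray between 0 and 0.065 m and ((y of mount_round in the frame of tray between -0.105 and -0.075 m and y of offcut_round in the frame of tray between -0.118 and -0.062 m) or (y of mount_round in the frame of tray between -0.045 and -0.015 m and y of offcut_round in the frame of tray between -0.058 and -0.002 m) or (y of mount_round in the frame of tray between 0.015 and 0.045 m and y of offcut_round in the frame of tray between 0.002 and 0.058 m) or (y of mount_round in the frame of tray between 0.075 and 0.105 m and y of offcut_round in the frame of tray between 0.062 and 0.118 m)) and linear speed of each of mount_round, offcut_round, mount_tube, offcut_tube, mount_flat, offcut_flat, mount_angle, offcut_angle below 0.02 m/s and z of mount_tube in the frame of tray between 0.001 and 0.008 m and z of offcut_tube in the frame of tray between 0.001 and 0.008 m and x of mount_tube in the frame of tray between -0.055 and -0.012 m and x of offcut_tube in the frame of tray between 0 and 0.065 m and ((y of mount_tube in the frame of tray between -0.105 and -0.075 m and y of offcut_tube in the frame of tray between -0.118 and -0.062 m) or (y of mount_tube in the frame of tray between -0.045 and -0.015 m and y of offcut_tube in the frame of tray between -0.058 and -0.002 m) or (y of mount_tube in the frame of tray between 0.015 and 0.045 m and y of offcut_tube in the frame of tray between 0.002 and 0.058 m) or (y of mount_tube in the frame of tray between 0.075 and 0.105 m and y of offcut_tube in the frame of tray between 0.062 and 0.118 m)) and z of mount_flat in the frame of tray between 0.001 and 0.008 m and z of offcut_flat in the frame of tray between 0.001 and 0.008 m and x of mount_flat in the frame of tray between -0.055 and -0.012 m and x of offcut_flat in the frame of tray between 0 and 0.065 m and ((y of mount_flat in the frame of tray between -0.105 and -0.075 m and y of offcut_flat in the frame of tray between -0.118 and -0.062 m) or (y of mount_flat in the frame of tray between -0.045 and -0.015 m and y of offcut_flat in the frame of tray between -0.058 and -0.002 m) or (y of mount_flat in the frame of tray between 0.015 and 0.045 m and y of offcut_flat in the frame of tray between 0.002 and 0.058 m) or (y of mount_flat in the frame of tray between 0.075 and 0.105 m and y of offcut_flat in the frame of tray between 0.062 and 0.118 m)) and z of mount_angle in the frame of tray between 0.001 and 0.008 m and z of offcut_angle in the frame of tray between 0.001 and 0.008 m and x of mount_angle in the frame of tray between -0.055 and -0.012 m and x of offcut_angle in the frame of tray between 0 and 0.065 m and ((y of mount_angle in the frame of tray between -0.105 and -0.075 m and y of offcut_angle in the frame of tray between -0.118 and -0.062 m) or (y of mount_angle in the frame of tray between -0.045 and -0.015 m and y of offcut_angle in the frame of tray between -0.058 and -0.002 m) or (y of mount_angle in the frame of tray between 0.015 and 0.045 m and y of offcut_angle in the frame of tray between 0.002 and 0.058 m) or (y of mount_angle in the frame of tray between 0.075 and 0.105 m and y of offcut_angle in the frame of tray between 0.062 and 0.118 m))); the robot touches nothing.
It fails at once if a mount is dropped (falls freely faster than 0.6 m/s, a drop of about 18 mm) (linear speed of mount_round above 0.6 m/s and contact force between mount_round and the fingers below 0.01 N).
It fails at once if a mount is dropped (falls freely faster than 0.6 m/s, a drop of about 18 mm) (linear speed of mount_tube above 0.6 m/s and contact force between mount_tube and the fingers below 0.01 N).
It fails at once if a mount is dropped (falls freely faster than 0.6 m/s, a drop of about 18 mm) (linear speed of mount_flat above 0.6 m/s and contact force between mount_flat and the fingers below 0.01 N).
It fails at once if a mount is dropped (falls freely faster than 0.6 m/s, a drop of about 18 mm) (linear speed of mount_angle above 0.6 m/s and contact force between mount_angle and the fingers below 0.01 N).
It also fails if it takes over 109 s, if anything falls off the work surface, if the arm or the gripper's body presses on something with over 40 N, if the wrist force passes 120 N, or if a joint passes its speed limit or range.

ROBOT

A 7-joint arm with a two-finger parallel gripper is mounted at the origin on the work surface. World frame = base frame: x ahead of the robot, y to its left, z up, the work surface at z = 0. Lengths are in m, angles in rad, forces in N, time in s.
With the tool pointing down it reaches from about 0.375 to 0.925 m from the base axis. Payload 3.1 kg.
Tool frame: the origin (TCP) lies at the very end of the fingers, on their centre line; the grasp point (between the pads) lies 19 mm behind it (manip.grip_depth is the z of the grasp point in the tool frame, in m); z points along the fingers, y is the line along which they close (so a half turn about z gives the same grasp; the last joint's range is limited). The gripper opens to 85 mm and grips with 20 to 120 N. Pads are 22 mm wide; open, the fingers measure 114 mm over their backs; the gripper's body (76 mm by 85 mm) begins 54 mm behind the grasp point. The pads swing forward as they close: fully open they stand 13 mm farther back than shut.
Start: joints at [1.153, 0.383, 0.044, 1.598, -0.018, 1.161, -0.05], TCP at [0.204, -0.617, 0.231] pointing down, gripper open.
Joint ranges: [-2.61, 2.61], [-0.41, 2.15], [-1.48, 1.57], [0, 2.5], [-1.57, 4.71], [0.05, 1.97], [-2.85, 2.85]. Speed limits (rad/s): [2.79, 2.79, 3.14, 3.14, 3.14, 3.14, 3.14].

INTERFACE

Orientations are given as a unit quaternion [w, x, y, z].
In Python, from bench import manip gives the robot as it stands.
- The arm moves only by the tool carry_out, never from a script. Its argument "moves" is text: rows parted by semicolons, each of 7 numbers parted by spaces: the shift along the tool's x, y, z in m, then the turn, a rotation vector about the tool's x, y, z in rad, then the finger opening in m, from 0 to 0.0854. In form: x y z ax ay az claw; .... A call has 1 to 20 rows; each row is the pose to reach, as a shift and turn from the pose commanded when the call began, along the tool's axes at that moment; what a row does not reach only later rows make up. A row lasts 1/10 s, in which the tool goes at most 50 mm and 8.59 degrees, less where a joint would pass 70% of its speed; a pose out of reach is approached as far as the arm can. A call with a gripper value outside its range is refused whole. The fingers move at their own pace and stop on an object; the grip force is fixed at half the most. Time passes only in rows, so rows that repeat a pose let the fingers close. It gives the time, the measured TCP pose, the force, the opening and the grip force at its end, in the units of the state.
- manip.get_state(): the state, without advancing time (a new reading comes with each control period).
- manip.capture(name): name is "side" or "top" or "wrist"; returns the picture (400x640x3 uint8, red, green, blue); there is no depth.
- manip.calibration(name): a dict with "camera_matrix" (3x3 intrinsics, pixels), "R" (3x3) and "t" (3): a world point X has camera coordinates R X + t; the wrist camera has in their place "tool_from_camera" (4x4, takes a point from camera to tool coordinates, whose origin is the TCP and whose axes are the flange's). Camera axes: x right, y down, z forward; pixel columns grow to the right and rows downward; lengths in m; the calibration is good to about 2 mm. A picture is of the moment at which its call begins: read the wrist's pose just before it. calibration takes no time and is no camera call.
- manip.close_job(): hands the job in; it is judged then, once.
The state is a dict: "time": time; "qpos": joint angles; "qvel": joint speeds; "joint_efforts": joint torques, N m; "tcp_pos": TCP position; "tool_rot": TCP orientation; "ft_force": force on the tool from outside, world axes, zero at the start; "moment": the same for the moment, N m; "width": finger opening in m; "gripper_force": force on a finger pad.
Only numpy, scipy, OpenCV 4.12 (cv2) and the standard library are available. Lean on these libraries where they do the work, as an engineer would, in place of code of your own. Each camera call takes 0.05 s, during which the arm holds its last target. There are 200 camera calls.

## Working session

There is one attempt and no reset: what is moved stays moved. The work goes in short steps, Python scripts to look and compute and a tool call to move; the robot and the scene stay as the last step left them, time stands still between calls to the robot, and variables do not carry over. Pictures are saved under pics/ and viewed, at most 14 in all, crops included, and the job is handed in when it is done.

Besides the shell and the picture viewer there is one more tool, called after "Request:" as a command line: name --argument value ..., lists and objects as JSON in quotes. carry_out: Moves the arm, as the interface text tells. Its arguments: {"type":"object","properties":{"moves":{"type":"string"}},"required":["moves"]}

```bash
mkdir -p pics; ls
python3 - <<'E'
from bench import manip
import cv2,numpy as np
np.set_printoptions(precision=4,suppress=True)
s=manip.get_state();print(s['time'],s['tcp_pos'],s['tool_rot'],s['width'],manip.grip_depth)
for n in("top","side"):
    cv2.imwrite(f"pics/{n}0.png",manip.capture(n)[:,:,::-1]); print(n,manip.calibration(n))
print(manip.calibration("wrist"))
E
```

```text
pics
0.0 [ 0.204  -0.6162  0.2299] [-0.0013  0.9872  0.1592 -0.0003] 0.08526773177897316 -0.0187
top {'camera_matrix': array([[393.8806,   0.    , 321.6216],
       [  0.    , 393.8806, 207.7729],
       [  0.    ,   0.    ,   1.    ]]), 'R': array([[-0.011 , -0.9997,  0.0236],
       [-0.992 ,  0.0079, -0.1257],
       [ 0.1255, -0.0248, -0.9918]]), 't': array([0.0017, 0.5201, 0.7372])}
side {'camera_matrix': array([[363.3735,   0.    , 321.0796],
       [  0.    , 363.3735, 196.3224],
       [  0.    ,   0.    ,   1.    ]]), 'R': array([[ 0.8467, -0.532 , -0.0095],
       [-0.3903, -0.6087, -0.6908],
       [ 0.3617,  0.5886, -0.723 ]]), 't': array([-0.4471,  0.2516,  0.6501])}
{'camera_matrix': array([[334.7474,   0.    , 319.6585],
       [  0.    , 334.7474, 196.3425],
       [  0.    ,   0.    ,   1.    ]]), 'tool_from_camera': array([[ 0.0003, -0.9617, -0.2743,  0.0693],
       [ 1.    ,  0.0003,  0.0001, -0.0009],
       [-0.    , -0.2743,  0.9617, -0.1438],
       [ 0.    ,  0.    ,  0.    ,  1.    ]])}
```

View pics/top0.png

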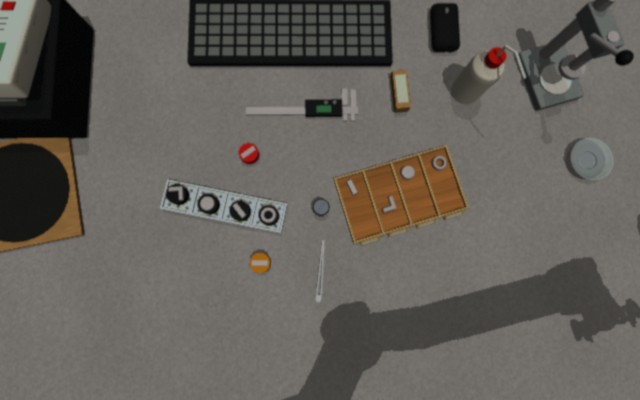

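View pics/side0.png

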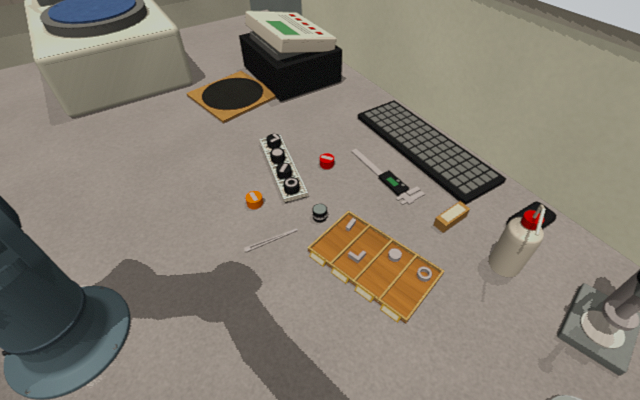

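The top view shows the rack at (165–287, 180–232), holding angle, round, flat and tube from left to right. The tray is at (335–465, 147–242), holding flat, angle (slid forward), round and tube from left to right. The red, orange and grey pieces are look-alikes. Next I enlarge the view to measure.

Run:
```python
import cv2
im=cv2.imread("pics/top0.png")
a=cv2.resize(im[140:250,330:470],None,fx=5.5,fy=5.4,interpolation=cv2.INTER_CUBIC) # 770x594
cv2.imwrite("pics/ctray.png",a)
a=cv2.resize(im[170:242,155:295],None,fx=5.5,fy=5.5,interpolation=cv2.INTER_CUBIC)
cv2.imwrite("pics/crack.png",a)
```

```text
(no output)
```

View pics/ctray.png

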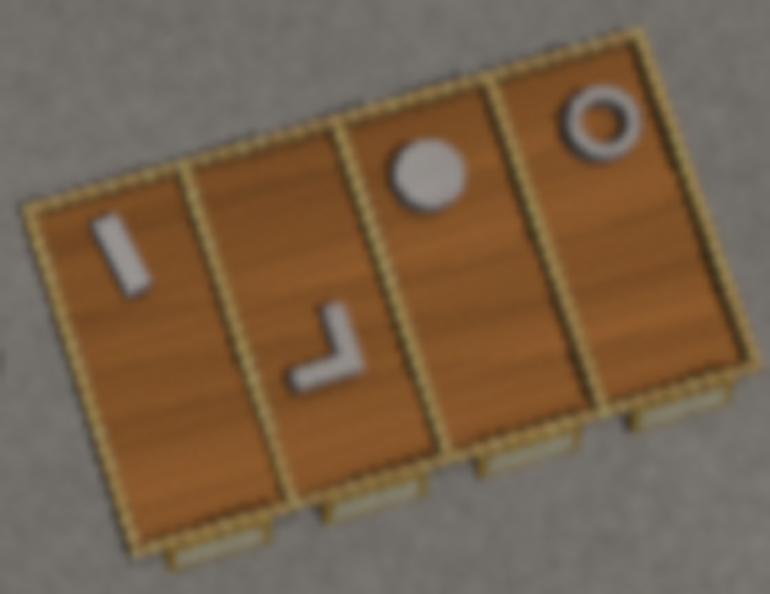

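View pics/crack.png

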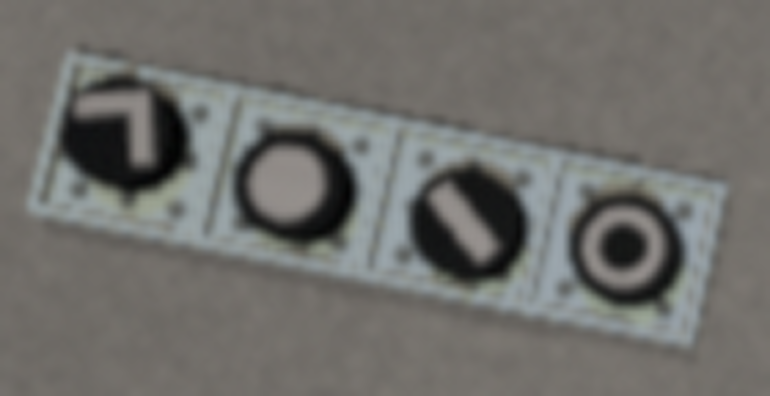

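The tray's wall corners in the crop are (22,208), (642,30), (760,365) and (132,553). The L off-cut is at about (330,355). The rack's corners are (70,52), (726,184), (692,346) and (30,212), and the mount faces are at about (112,130), (286,186), (464,222) and (625,248).

```bash
cat > h.py <<'E'
from bench import manip
import cv2,numpy as np
from scipy.optimize import least_squares
from scipy.spatial.transform import Rotation as Ro
np.set_printoptions(precision=4,suppress=True)
def cam(n,s=None):
    c=manip.calibration(n)
    if n!="wrist": return c["camera_matrix"],c["R"],c["t"]
    q=np.array(s["tool_rot"]);T=np.eye(4);T[:3,:3]=Ro.from_quat(q[[1,2,3,0]]).as_matrix();T[:3,3]=s["tcp_pos"]
    W=np.linalg.inv(T@c["tool_from_camera"]);return c["camera_matrix"],W[:3,:3],W[:3,3]
def onplane(c,uv,z):
    K,R,t=c;o=-R.T@t
    d=(R.T@np.linalg.inv(K)@np.c_[np.atleast_2d(uv),np.ones(len(np.atleast_2d(uv)))].T).T
    return (o+d*((z-o[2])/d[:,2])[:,None])[:,:2]
def rect(P,lx,ly): # corners order: back-left, back-right, front-right, front-left
    M=np.array([[lx,ly],[lx,-ly],[-lx,-ly],[-lx,ly]])/2
    f=lambda p:(p[:2]+M@np.array([[np.cos(p[2]),np.sin(p[2])],[-np.sin(p[2]),np.cos(p[2])]])-P).ravel()
    r=least_squares(f,[*P.mean(0),0]);return r.x,1000*np.sqrt((r.fun**2).mean())
E
python3 - <<'E'
from h import *
c=cam("top")
tr=(np.array([[22,208],[642,30],[760,365],[132,553]])+.5)/[5.5,5.4]-.5+[330,140]
rk=(np.array([[70,52],[726,184],[692,346],[30,212]])+.5)/5.5-.5+[155,170]
t,e=rect(onplane(c,tr,.014),.138,.244);print("tray",t,e)
r,e2=rect(onplane(c,rk,.020),.060,.244);print("rack",r,e2)
mt=(np.array([[112,130],[286,186],[464,222],[625,248]])+.5)/5.5-.5+[155,170]
rot=lambda a:np.array([[np.cos(a),-np.sin(a)],[np.sin(a),np.cos(a)]])
m=onplane(c,mt,.037);print("mounts",m,"in rack",(m-r[:2])@rot(r[2]))
of=(np.array([[122,255],[328,350],[430,175],[602,123]])+.5)/[5.5,5.4]-.5+[330,140]
o=onplane(c,of,.017);print("off",o,"in tray",(o-t[:2])@rot(t[2]))
print("lanes front",[t[:2]+rot(t[2])@[-.035,y] for y in(.09,.03,-.03,-.09)])
print(Ro.from_quat(np.array(manip.get_state()['tool_rot'])[[1,2,3,0]]).as_matrix())
E
```

```text
tray [ 0.552  -0.1641  0.2827] 1.2969646196090507
rack [ 0.5276  0.1903 -0.2084] 0.7969360335694232
mounts [[0.5503 0.2806]
 [0.5299 0.2192]
 [0.5166 0.1568]
 [0.507  0.1003]] in rack [[ 0.0035  0.093 ]
 [-0.0038  0.0288]
 [-0.0038 -0.0351]
 [-0.0016 -0.0923]]
off [[ 0.5642 -0.0648]
 [ 0.5278 -0.1394]
 [ 0.5939 -0.1793]
 [ 0.6136 -0.2442]] in tray [[ 0.0393  0.092 ]
 [-0.0163  0.0305]
 [ 0.036  -0.0263]
 [ 0.0367 -0.0941]]
lanes front [array([ 0.4933, -0.0874]), array([ 0.5101, -0.1451]), array([ 0.5268, -0.2027]), array([ 0.5435, -0.2603])]
[[ 0.9493  0.3145 -0.0009]
 [ 0.3145 -0.9493  0.0022]
 [-0.0001 -0.0024 -1.    ]]
```

```bash
cat >> h.py <<'E'
TR=[.552,-.1641,.2827]; RK=[.5276,.1903,-.2084]
def loc(F,x,y):
    c,s=np.cos(F[2]),np.sin(F[2]);return np.array([F[0]+c*x-s*y,F[1]+s*x+c*y])
def rel(xy,z,yang):
    "shift, turn in tool axes to reach tool-down pose with tool y at world angle yang (mod pi)"
    s=manip.get_state();R=Ro.from_quat(np.array(s["tool_rot"])[[1,2,3,0]]);
    best=None
    for a in(yang,yang+np.pi):
        y=np.array([np.cos(a),np.sin(a),0]);zz=np.array([0,0,-1.]);G=Ro.from_matrix(np.c_[np.cross(y,zz),y,zz])
        v=(R.inv()*G).as_rotvec()
        if best is None or np.linalg.norm(v)<np.linalg.norm(best):best=v
    d=R.inv().apply(np.r_[xy,z]-s["tcp_pos"])
    print("shift",d.round(4),"turn",best.round(4),"rows>=",round(max(np.linalg.norm(d)/.05,np.linalg.norm(best)/.15),1),"j7",s["qpos"][6].round(2))
E
python3 -c "
from h import *
rel(loc(TR,-.048,.03),.12,TR[2]+np.pi/2)"
```

```text
shift [ 0.4256 -0.3513  0.1108] turn [-0.0024  0.0002  0.0372] rows>= 11.3 j7 -0.05
```

Request:
carry_out --moves "0.425 -0.351 0.03 0 0 0.037 0;0.425 -0.351 0.03 0 0 0.037 0;0.425 -0.351 0.03 0 0 0.037 0;0.425 -0.351 0.03 0 0 0.037 0;0.425 -0.351 0.03 0 0 0.037 0;0.425 -0.351 0.03 0 0 0.037 0;0.425 -0.351 0.03 0 0 0.037 0;0.425 -0.351 0.05 0 0 0.037 0;0.425 -0.351 0.05 0 0 0.037 0;0.425 -0.351 0.08 0 0 0.037 0;0.425 -0.351 0.11 0 0 0.037 0;0.425 -0.351 0.11 0 0 0.037 0;0.425 -0.351 0.11 0 0 0.037 0;0.425 -0.351 0.11 0 0 0.037 0;0.425 -0.351 0.11 0 0 0.037 0;0.425 -0.351 0.11 0 0 0.037 0"

```text
time: 1.7
tcp_pos: [0.4977, -0.1525, 0.1225]
tool_rot: [0.001, 0.99, 0.139, 0.001]
ft_force: [0.5, -0.2, -0.1]
width: -0.0002
gripper_force: 0.0
```

Run:
```python
from h import *
s=manip.get_state();im=manip.capture("wrist")[:,:,::-1].copy()
import json;json.dump({k:np.array(s[k]).tolist() for k in("tcp_pos","tool_rot")},open("w1.json","w"))
print(s["time"],s["tcp_pos"],s["width"],s["qpos"])
cv2.imwrite("pics/w1.png",im)
rel(loc(TR,-.048,.03),.008,TR[2]+np.pi/2)
```

```text
1.7 [ 0.4977 -0.1525  0.1225] -0.00022063167315085368 [ 0.4854  0.2895 -0.3024  1.9899  0.1124  0.8756 -1.1685]
shift [ 0.0007 -0.0037  0.1145] turn [ 0.0019 -0.0014 -0.003 ] rows>= 2.3 j7 -1.17
```

View pics/w1.png

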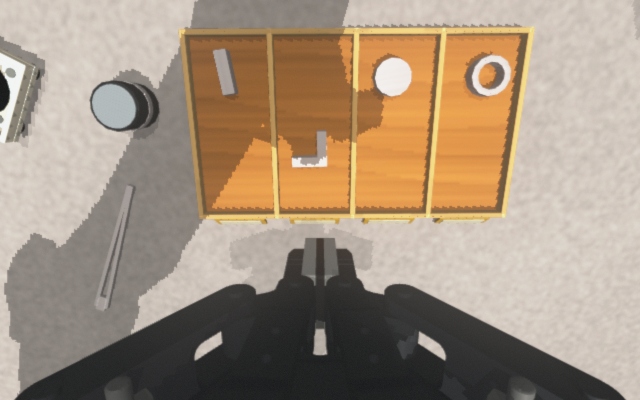

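The wrist view shows the tray's wall corners at about (182,31), (533,28), (505,217) and (201,219). The L off-cut is at x 292–327, y 131–167, and the closed fingers are at the bottom centre.

Run:
```python
from h import *
import json
c=cam("wrist",json.load(open("w1.json")))
P=onplane(c,np.array([[182,31],[533,28],[505,217],[201,219.]]),.014)
t,e=rect(P,.138,.244);print(t,e)
a=t[2];R=np.array([[np.cos(a),-np.sin(a)],[np.sin(a),np.cos(a)]])
o=onplane(c,np.array([[292,158],[327,158],[327,131],[224,68],[393,73],[490,72.]]),.017)
print((o-t[:2])@R)
```

```text
[ 0.5509 -0.1639  0.2864] 0.8508841814180416
[[-0.0195  0.0472]
 [-0.0197  0.0209]
 [ 0.0003  0.0209]
 [ 0.0441  0.0928]
 [ 0.04   -0.0254]
 [ 0.0403 -0.0934]]
```

Request:
carry_out --moves "0.002 -0.003 0.05 0 0 0 0;0.002 -0.003 0.09 0 0 0 0;0.002 -0.003 0.107 0 0 0 0;0.002 -0.003 0.114 0 0 0 0;0.002 -0.003 0.114 0 0 0 0;0.01 -0.003 0.114 0 0 0 0;0.016 -0.003 0.114 0 0 0 0;0.02 -0.003 0.114 0 0 0 0;0.024 -0.003 0.114 0 0 0 0;0.028 -0.003 0.114 0 0 0 0;0.032 -0.003 0.114 0 0 0 0;0.036 -0.003 0.114 0 0 0 0;0.04 -0.003 0.114 0 0 0 0;0.044 -0.003 0.114 0 0 0 0;0.048 -0.003 0.114 0 0 0 0;0.052 -0.003 0.114 0 0 0 0;0.054 -0.003 0.114 0 0 0 0;0.054 -0.003 0.114 0 0 0 0"

```text
time: 3.55
tcp_pos: [0.549, -0.132, 0.0073]
tool_rot: [-0.0, 0.99, 0.141, 0.0]
ft_force: [0.2, 0.2, 0.3]
width: -0.0001
gripper_force: 0.0
```

```bash
sed -i 's/^TR=.*;/TR=[.5513,-.164,.2845];/' h.py
python3 - <<'E'
from h import *
s=manip.get_state();a=TR[2];R=np.array([[np.cos(a),-np.sin(a)],[np.sin(a),np.cos(a)]])
print((np.array(s["tcp_pos"])[:2]-TR[:2])@R)
rel(loc(RK,-.03,-.03),.2,RK[2])
E
```

```text
[0.0067 0.0314]
shift [ 0.029  -0.3032 -0.1927] turn [ 0.0003 -0.0005 -1.0792] rows>= 7.2 j7 -1.29
```

```bash
python3 -c "
from h import *
rel(loc(RK,0,-.12),.26,RK[2])"
```

```text
shift [ 0.013  -0.2097 -0.2527] turn [ 0.0003 -0.0005 -1.0792] rows>= 7.2 j7 -1.29
```

Request:
carry_out --moves "0 -0.003 -0.05 0 0 0 0;0 -0.003 -0.1 0 0 0 0;0.013 -0.06 -0.13 0 0 -0.14 0.06;0.013 -0.11 -0.17 0 0 -0.28 0.06;0.013 -0.15 -0.21 0 0 -0.42 0.06;0.013 -0.19 -0.25 0 0 -0.56 0.06;0.013 -0.21 -0.253 0 0 -0.7 0.06;0.013 -0.21 -0.253 0 0 -0.84 0.06;0.013 -0.21 -0.253 0 0 -0.98 0.06;0.013 -0.21 -0.253 0 0 -1.079 0.06;0.013 -0.21 -0.253 0 0 -1.079 0.06;0.013 -0.21 -0.253 0 0 -1.079 0.06;0.013 -0.21 -0.253 0 0 -1.079 0.06"

```text
time: 4.85
tcp_pos: [0.5022, 0.0728, 0.2601]
tool_rot: [-0.0, 0.778, 0.629, -0.0]
ft_force: [-0.2, -0.2, -0.6]
width: 0.0601
gripper_force: 0.0
```

Run:
```python
from h import *
s=manip.get_state();im=manip.capture("wrist")[:,:,::-1].copy()
import json;json.dump({k:np.array(s[k]).tolist() for k in("tcp_pos","tool_rot")},open("w2.json","w"))
print(s["time"],s["tcp_pos"],s["width"],s["qpos"])
cv2.imwrite("pics/w2.png",cv2.resize(im[:240,200:520],None,fx=2.5,fy=2.5,interpolation=cv2.INTER_CUBIC))
```

```text
4.85 [0.5022 0.0728 0.2601] 0.060125915917378196 [ 0.3212  0.1266 -0.5824  1.8781  0.0757  1.1591 -0.4987]
```

View pics/w2.png

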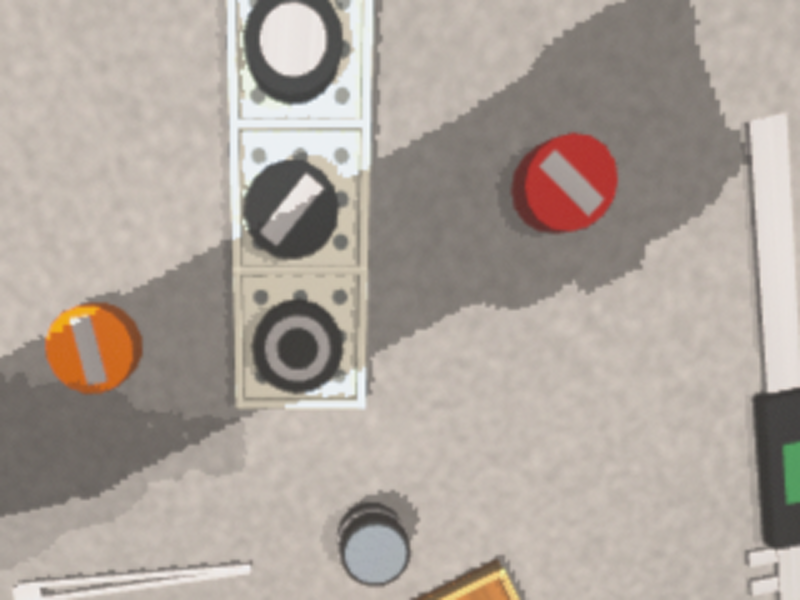

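This view shows the mount faces in the crop: tube ring at (297,349), flat strip at (291,210) and round disc at (293,40). The rack's front end is at (236,405)–(366,407).

Run:
```python
from h import *
import json
c=cam("wrist",json.load(open("w2.json")))
f=lambda a:(np.array(a)+.5)/2.5-.5+[200,0]
a=RK[2];R=np.array([[np.cos(a),-np.sin(a)],[np.sin(a),np.cos(a)]])
m=onplane(c,f([[297,349],[291,210],[293,40]]),.037);print(m,(m-RK[:2])@R)
k=onplane(c,f([[236,405],[366,407],[237,123],[374,123]]),.020);print((k-RK[:2])@R)
rel(m[0],.022,RK[2])
```

```text
[[0.5065 0.1025]
 [0.5161 0.1591]
 [0.5304 0.2212]] [[-0.0025 -0.0903]
 [-0.0048 -0.0329]
 [-0.0037  0.0308]]
[[-0.0309 -0.1178]
 [ 0.0293 -0.1189]
 [-0.0277  0.0029]
 [ 0.0304  0.0028]]
shift [ 0.03   -0.002   0.2381] turn [-0.0004  0.0001 -0.0021] rows>= 4.8 j7 -0.5
```

Request:
carry_out --moves "0.03 -0.002 0.05 0 0 0 0.06;0.03 -0.002 0.1 0 0 0 0.06;0.03 -0.002 0.15 0 0 0 0.06;0.03 -0.002 0.19 0 0 0 0.06;0.03 -0.002 0.215 0 0 0 0.06;0.03 -0.002 0.23 0 0 0 0.06;0.03 -0.002 0.239 0 0 0 0.06;0.03 -0.002 0.24 0 0 0 0.06;0.03 -0.002 0.24 0 0 0 0.03;0.03 -0.002 0.24 0 0 0 0.03;0.03 -0.002 0.24 0 0 0 0.03;0.03 -0.002 0.24 0 0 0 0.03;0.03 -0.002 0.24 0 0 0 0.03;0.03 -0.002 0.24 0 0 0 0.03"

```text
time: 6.3
tcp_pos: [0.5086, 0.1033, 0.0222]
tool_rot: [0.001, 0.777, 0.629, 0.002]
ft_force: [-0.1, 0.2, 6.1]
width: 0.0377
gripper_force: 60.8
```

```bash
python3 -c "
from h import *
rel(loc(TR,-.024,-.09),.08,TR[2])"
```

```text
shift [-0.3431  0.119  -0.0578] turn [ 0.0039 -0.0003 -0.4936] rows>= 7.4 j7 -0.78
```

Request:
carry_out --moves "0 0 -0.02 0 0 0 0.03;0 0 -0.05 0 0 0 0.03;-0.02 0.007 -0.09 0 0 -0.03 0.03;-0.06 0.02 -0.09 0 0 -0.1 0.03;-0.1 0.034 -0.09 0 0 -0.16 0.03;-0.14 0.049 -0.09 0 0 -0.22 0.03;-0.18 0.063 -0.09 0 0 -0.28 0.03;-0.22 0.077 -0.09 0 0 -0.34 0.03;-0.26 0.09 -0.09 0 0 -0.4 0.03;-0.3 0.105 -0.09 0 0 -0.46 0.03;-0.33 0.115 -0.08 0 0 -0.494 0.03;-0.343 0.119 -0.06 0 0 -0.494 0.03;-0.343 0.119 -0.058 0 0 -0.494 0.03;-0.343 0.119 -0.058 0 0 -0.494 0.03;-0.343 0.119 -0.058 0 0 -0.494 0.03"

```text
time: 7.8
tcp_pos: [0.5526, -0.255, 0.079]
tool_rot: [0.0, 0.598, 0.801, 0.001]
ft_force: [0.8, -0.3, -0.7]
width: 0.0378
gripper_force: 60.4
```

Run:
```python
from h import *
im=manip.capture("wrist")[:,:,::-1];s=manip.get_state();print(s["width"])
cv2.imwrite("pics/w3.png",im)
rel(loc(TR,-.024,-.09),.0155,TR[2])
```

```text
0.03743607531655316
shift [-0.0022 -0.0001  0.0638] turn [ 0.0016 -0.0001  0.004 ] rows>= 1.3 j7 0.41
```

View pics/w3.png

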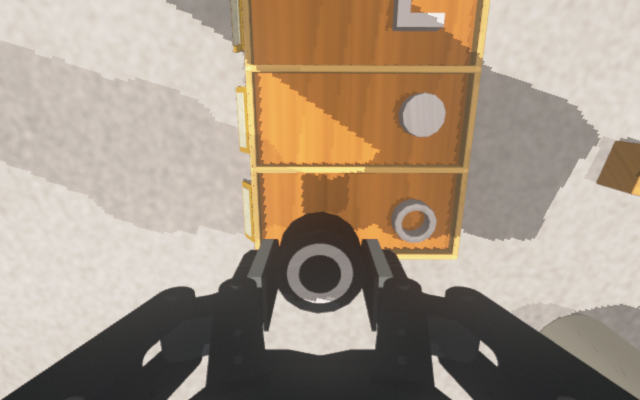

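The tube mount is held upright over its lane, and the L off-cut now lies flat at the back of its own lane. Lowering.

Request:
carry_out --moves "-0.002 0 0.02 0 0 0 0.03;-0.002 0 0.04 0 0 0 0.03;-0.002 0 0.053 0 0 0 0.03;-0.002 0 0.058 0 0 0 0.03;-0.002 0 0.061 0 0 0 0.03;-0.002 0 0.063 0 0 0 0.03;-0.002 0 0.063 0 0 0 0.03"

```text
time: 8.55
tcp_pos: [0.553, -0.2594, 0.0159]
tool_rot: [0.001, 0.599, 0.8, 0.0]
ft_force: [-0.3, -0.4, -1.0]
width: 0.0382
gripper_force: 60.4
```

Request:
carry_out --moves "0 0 0.001 0 0 0 0.03;0 0 0.001 0 0 0 0.03"

```text
time: 8.75
tcp_pos: [0.5532, -0.2596, 0.0153]
tool_rot: [0.001, 0.6, 0.8, 0.0]
ft_force: [0.0, 1.0, 2.4]
width: 0.0377
gripper_force: 60.7
```

Contact (+3 N). Release by a small opening, then lift.

Request:
carry_out --moves "0 0 0 0 0 0 0.046;0 0 0 0 0 0 0.048;0 0 -0.002 0 0 0 0.048;0 0 -0.008 0 0 0 0.05;0 0 -0.025 0 0 0 0.06;0 0 -0.06 0 0 0 0.06;0 0 -0.1 0 0 0 0.06;0 0 -0.12 0 0 0 0.06;0 0 -0.12 0 0 0 0.06"

```text
time: 9.65
tcp_pos: [0.5563, -0.2605, 0.1404]
tool_rot: [0.005, 0.599, 0.8, 0.001]
ft_force: [-0.2, -1.0, 0.5]
width: 0.06
gripper_force: 0.0
```

```bash
python3 -c "
from h import *
rel([.5163,.158],.08,RK[2]);rel([.5163,.158],.021,RK[2])"
```

```text
shift [0.4132 0.0789 0.0581] turn [0.0094 0.005  0.4936] rows>= 8.5 j7 0.45
shift [0.4136 0.0784 0.1171] turn [0.0094 0.005  0.4936] rows>= 8.7 j7 0.45
```

Request:
carry_out --moves "0.05 0.01 0 0 0 0.06 0.06;0.1 0.02 0 0 0 0.12 0.06;0.15 0.03 0 0 0 0.18 0.06;0.2 0.04 0 0 0 0.24 0.06;0.25 0.05 0 0 0 0.3 0.06;0.3 0.058 0 0 0 0.36 0.06;0.345 0.065 0 0 0 0.42 0.06;0.385 0.073 0.02 0 0 0.48 0.06;0.413 0.079 0.04 0 0 0.493 0.06;0.413 0.079 0.05 0 0 0.493 0.06;0.413 0.079 0.055 0 0 0.493 0.06;0.413 0.079 0.055 0 0 0.493 0.06;0.413 0.079 0.055 0 0 0.493 0.06"

```text
time: 10.95
tcp_pos: [0.5129, 0.1571, 0.0795]
tool_rot: [0.001, 0.778, 0.629, -0.0]
ft_force: [-0.6, -0.2, 0.3]
width: 0.0598
gripper_force: 0.0
```

```bash
python3 -c "
from h import *
print(manip.get_state()['tcp_pos']);rel([.5163,.158],.0215,RK[2])"
```

```text
[0.5129 0.1571 0.0795]
shift [0.0017 0.0031 0.058 ] turn [ 0.0006  0.0008 -0.0028] rows>= 1.2 j7 -0.84
```

Request:
carry_out --moves "0.002 0.003 0.03 0 0 0 0.06;0.002 0.003 0.048 0 0 0 0.06;0.002 0.003 0.055 0 0 0 0.06;0.002 0.003 0.058 0 0 0 0.06;0.002 0.003 0.058 0 0 0 0.06;0.002 0.003 0.058 0 0 0 0.03;0.002 0.003 0.058 0 0 0 0.03;0.002 0.003 0.058 0 0 0 0.03;0.002 0.003 0.058 0 0 0 0.03;0.002 0.003 0.058 0 0 0 0.03"

```text
time: 11.95
tcp_pos: [0.5167, 0.161, 0.0229]
tool_rot: [0.001, 0.777, 0.63, 0.001]
ft_force: [-0.6, -0.8, 7.0]
width: 0.0377
gripper_force: 60.4
```

```bash
python3 -c "
from h import *
rel(loc(TR,-.024,.09),.08,TR[2])"
```

```text
shift [-0.2429  0.0374 -0.0573] turn [ 0.0026 -0.0002 -0.4924] rows>= 5.0 j7 -0.9
```

Request:
carry_out --moves "0 0 -0.02 0 0 0 0.03;0 0 -0.05 0 0 0 0.03;-0.02 0.003 -0.09 0 0 -0.04 0.03;-0.06 0.009 -0.09 0 0 -0.12 0.03;-0.1 0.015 -0.09 0 0 -0.2 0.03;-0.14 0.021 -0.09 0 0 -0.28 0.03;-0.18 0.027 -0.09 0 0 -0.36 0.03;-0.22 0.034 -0.09 0 0 -0.44 0.03;-0.243 0.037 -0.08 0 0 -0.492 0.03;-0.243 0.037 -0.06 0 0 -0.492 0.03;-0.243 0.037 -0.057 0 0 -0.492 0.03;-0.243 0.037 -0.057 0 0 -0.492 0.03;-0.243 0.037 -0.057 0 0 -0.492 0.03"

```text
time: 13.25
tcp_pos: [0.5021, -0.0836, 0.0789]
tool_rot: [0.0, 0.599, 0.801, 0.0]
ft_force: [1.4, 0.2, -0.8]
width: 0.0374
gripper_force: 60.8
```

```bash
python3 -c "
from h import *
print(manip.get_state()['width']);rel(loc(TR,-.024,.09),.0165,TR[2])"
```

```text
0.03737954570254681
shift [-0.001   0.0006  0.0624] turn [ 0.0011 -0.      0.0017] rows>= 1.2 j7 0.12
```

Request:
carry_out --moves "-0.001 0 0.02 0 0 0 0.03;-0.001 0 0.04 0 0 0 0.03;-0.001 0 0.052 0 0 0 0.03;-0.001 0 0.058 0 0 0 0.03;-0.001 0 0.061 0 0 0 0.03;-0.001 0 0.0625 0 0 0 0.03;-0.001 0 0.0625 0 0 0 0.03"

```text
time: 13.95
tcp_pos: [0.5023, -0.0858, 0.0163]
tool_rot: [0.0, 0.6, 0.8, 0.0]
ft_force: [0.1, 0.6, -0.1]
width: 0.0375
gripper_force: 60.8
```

Request:
carry_out --moves "0 0 0.0005 0 0 0 0.03;0 0 0.001 0 0 0 0.03;0 0 0.001 0 0 0 0.046;0 0 0.001 0 0 0 0.048;0 0 -0.002 0 0 0 0.048;0 0 -0.008 0 0 0 0.05;0 0 -0.025 0 0 0 0.06;0 0 -0.06 0 0 0 0.06;0 0 -0.1 0 0 0 0.06;0 0 -0.12 0 0 0 0.06;0 0 -0.12 0 0 0 0.06"

```text
time: 15.05
tcp_pos: [0.5051, -0.0861, 0.1399]
tool_rot: [0.004, 0.6, 0.8, 0.002]
ft_force: [0.4, 0.9, -0.8]
width: 0.0599
gripper_force: 0.0
```

Run:
```python
from h import *
cv2.imwrite("pics/top1.png",cv2.resize(manip.capture("top")[140:250,150:470,::-1],None,fx=2.5,fy=2.5,interpolation=cv2.INTER_CUBIC))
rel([.530,.2205],.08,RK[2])
```

```text
shift [0.287  0.1113 0.0575] turn [0.0043 0.0017 0.4923] rows>= 6.3 j7 0.19
```

View pics/top1.png

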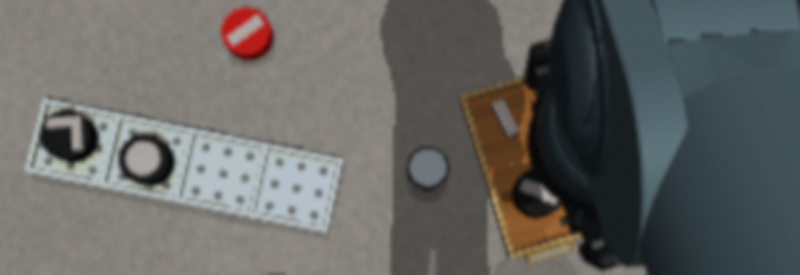

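The rack still holds angle at (68,135) and round at (146,159). The flat mount stands at (538,192) at the front of its lane, with its off-cut behind at (505,118). Next is the round mount.

Request:
carry_out --moves "0.045 0.017 0 0 0 0.08 0.06;0.09 0.035 0 0 0 0.16 0.06;0.135 0.052 0 0 0 0.24 0.06;0.18 0.07 0 0 0 0.32 0.06;0.225 0.087 0 0 0 0.4 0.06;0.265 0.103 0.02 0 0 0.47 0.06;0.287 0.111 0.04 0 0 0.492 0.06;0.287 0.111 0.055 0 0 0.492 0.06;0.287 0.111 0.055 0 0 0.492 0.06;0.287 0.111 0.055 0 0 0.492 0.06;0.287 0.111 0.055 0 0 0.492 0.06"

```text
time: 16.2
tcp_pos: [0.5287, 0.2186, 0.0811]
tool_rot: [0.001, 0.778, 0.629, -0.0]
ft_force: [-0.3, 0.1, -0.0]
width: 0.0601
gripper_force: 0.0
```

```bash
python3 -c "
from h import *
print(manip.get_state()['tcp_pos']);rel([.530,.2205],.0220,RK[2])"
```

```text
[0.5287 0.2186 0.0811]
shift [0.0022 0.0008 0.0591] turn [ 0.0008  0.0009 -0.0026] rows>= 1.2 j7 -0.96
```

Request:
carry_out --moves "0.002 0.001 0.03 0 0 0 0.06;0.002 0.001 0.048 0 0 0 0.06;0.002 0.001 0.055 0 0 0 0.06;0.002 0.001 0.059 0 0 0 0.06;0.002 0.001 0.059 0 0 0 0.06;0.002 0.001 0.059 0 0 0 0.03;0.002 0.001 0.059 0 0 0 0.03;0.002 0.001 0.059 0 0 0 0.03;0.002 0.001 0.059 0 0 0 0.03;0.002 0.001 0.059 0 0 0 0.03"

```text
time: 17.2
tcp_pos: [0.5304, 0.2232, 0.0232]
tool_rot: [0.0, 0.777, 0.63, 0.001]
ft_force: [-0.2, -0.4, 5.5]
width: 0.0374
gripper_force: 60.5
```

```bash
python3 -c "
from h import *
rel(loc(TR,-.024,-.03),.08,TR[2])"
```

```text
shift [-0.4123  0.0935 -0.0572] turn [ 0.0025 -0.0008 -0.4924] rows>= 8.5 j7 -1.02
```

Request:
carry_out --moves "0 0 -0.02 0 0 0 0.03;0 0 -0.05 0 0 0 0.03;-0.02 0.004 -0.09 0 0 -0.025 0.03;-0.06 0.014 -0.09 0 0 -0.07 0.03;-0.1 0.023 -0.09 0 0 -0.12 0.03;-0.14 0.032 -0.09 0 0 -0.17 0.03;-0.18 0.041 -0.09 0 0 -0.22 0.03;-0.22 0.05 -0.09 0 0 -0.27 0.03;-0.26 0.059 -0.09 0 0 -0.32 0.03;-0.3 0.068 -0.09 0 0 -0.37 0.03;-0.34 0.077 -0.09 0 0 -0.42 0.03;-0.38 0.086 -0.09 0 0 -0.47 0.03;-0.412 0.0935 -0.08 0 0 -0.492 0.03;-0.412 0.0935 -0.06 0 0 -0.492 0.03;-0.412 0.0935 -0.057 0 0 -0.492 0.03;-0.412 0.0935 -0.057 0 0 -0.492 0.03;-0.412 0.0935 -0.057 0 0 -0.492 0.03"

```text
time: 18.9
tcp_pos: [0.5363, -0.1981, 0.0793]
tool_rot: [0.0, 0.599, 0.801, 0.0]
ft_force: [0.2, 0.6, -0.2]
width: 0.0379
gripper_force: 60.4
```

```bash
python3 -c "
from h import *
print(manip.get_state()['width']);rel(loc(TR,-.024,-.03),.0168,TR[2])"
```

```text
0.03793837427917393
shift [-0.0016 -0.0001  0.0625] turn [ 0.0009 -0.0005  0.0024] rows>= 1.3 j7 0.29
```

Request:
carry_out --moves "-0.001 0 0.02 0 0 0 0.03;-0.001 0 0.04 0 0 0 0.03;-0.001 0 0.052 0 0 0 0.03;-0.001 0 0.058 0 0 0 0.03;-0.001 0 0.061 0 0 0 0.03;-0.001 0 0.0628 0 0 0 0.03;-0.001 0 0.0628 0 0 0 0.03"

```text
time: 19.6
tcp_pos: [0.5365, -0.2009, 0.0165]
tool_rot: [0.0, 0.6, 0.8, 0.0]
ft_force: [1.3, -0.9, -1.0]
width: 0.0374
gripper_force: 60.4
```

Request:
carry_out --moves "0 0 0.0005 0 0 0 0.03;0 0 0.001 0 0 0 0.03;0 0 0.001 0 0 0 0.046;0 0 0.001 0 0 0 0.048;0 0 -0.002 0 0 0 0.048;0 0 -0.008 0 0 0 0.05;0 0 -0.025 0 0 0 0.06;0 0 -0.06 0 0 0 0.06;0 0 -0.1 0 0 0 0.06;0 0 -0.12 0 0 0 0.06;0 0 -0.12 0 0 0 0.06"

```text
time: 20.7
tcp_pos: [0.5397, -0.2016, 0.1416]
tool_rot: [0.005, 0.6, 0.8, 0.001]
ft_force: [-0.0, 0.6, 0.1]
width: 0.0597
gripper_force: 0.0
```

Run:
```python
from h import *
rel([.5505,.282],.08,RK[2])
```

```text
shift [0.4616 0.1455 0.0598] turn [0.0091 0.0043 0.4926] rows>= 9.8 j7 0.34
```

Request:
carry_out --moves "0.045 0.014 0 0 0 0.05 0.065;0.09 0.028 0 0 0 0.1 0.065;0.135 0.042 0 0 0 0.15 0.065;0.18 0.057 0 0 0 0.2 0.065;0.225 0.071 0 0 0 0.25 0.065;0.27 0.085 0 0 0 0.3 0.065;0.315 0.1 0 0 0 0.35 0.065;0.36 0.113 0 0 0 0.4 0.065;0.405 0.128 0 0 0 0.45 0.065;0.44 0.14 0.02 0 0 0.49 0.065;0.46 0.145 0.04 0 0 0.492 0.065;0.46 0.145 0.04 0 0 0.492 0.065;0.46 0.145 0.04 0 0 0.492 0.065;0.46 0.145 0.04 0 0 0.492 0.065"

```text
time: 22.1
tcp_pos: [0.5472, 0.2793, 0.0964]
tool_rot: [0.001, 0.777, 0.629, -0.0]
ft_force: [-0.4, 0.4, -0.0]
width: 0.0646
gripper_force: 0.0
```

Run:
```python
from h import *
s=manip.get_state();im=manip.capture("wrist")[:,:,::-1].copy()
import json;json.dump({k:np.array(s[k]).tolist() for k in("tcp_pos","tool_rot")},open("w4.json","w"))
print(s["tcp_pos"]);cv2.imwrite("pics/w4.png",im)
rel([.5505,.282],.022,RK[2])
```

```text
[0.5472 0.2793 0.0964]
shift [0.0034 0.0021 0.0747] turn [ 0.0016  0.0007 -0.0026] rows>= 1.5 j7 -1.05
```

View pics/w4.png

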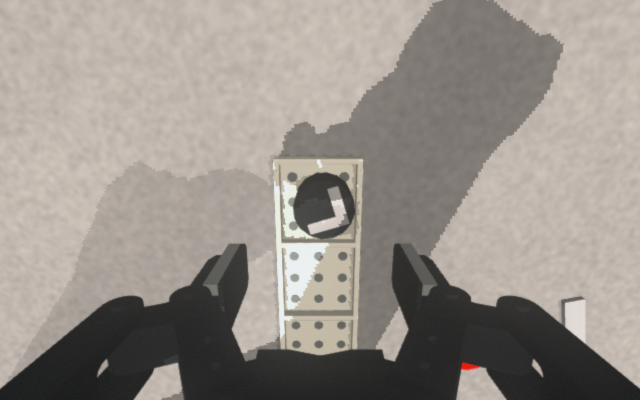

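The angle mount's dark disc spans x 293–355, y 172–238, so its centre is at about (324,205).

Run:
```python
from h import *
import json
c=cam("wrist",json.load(open("w4.json")))
m=onplane(c,np.array([[324.,205],[293,205],[355,205],[324,172],[324,238]]),.037);print(m)
rel(m[0],.022,RK[2])
```

```text
[[0.5507 0.2852]
 [0.5314 0.2893]
 [0.5699 0.281 ]
 [0.555  0.3061]
 [0.546  0.263 ]]
shift [0.0065 0.0016 0.0747] turn [ 0.0016  0.0007 -0.0026] rows>= 1.5 j7 -1.05
```

Request:
carry_out --moves "0.005 0.002 0.03 0 0 0 0.06;0.005 0.002 0.055 0 0 0 0.06;0.005 0.002 0.068 0 0 0 0.06;0.005 0.002 0.073 0 0 0 0.06;0.005 0.002 0.0745 0 0 0 0.06;0.005 0.002 0.0745 0 0 0 0.06;0.005 0.002 0.0745 0 0 0 0.03;0.005 0.002 0.0745 0 0 0 0.03;0.005 0.002 0.0745 0 0 0 0.03;0.005 0.002 0.0745 0 0 0 0.03;0.005 0.002 0.0745 0 0 0 0.03"

```text
time: 23.25
tcp_pos: [0.5505, 0.2867, 0.0233]
tool_rot: [0.0, 0.777, 0.63, 0.001]
ft_force: [-0.7, 0.2, 5.8]
width: 0.0379
gripper_force: 60.5
```

```bash
python3 -c "
from h import *
rel(loc(TR,-.024,.03),.08,TR[2])"
```

```text
shift [-0.4257  0.0586 -0.0573] turn [ 0.0027 -0.0011 -0.4923] rows>= 8.7 j7 -1.1
```

Request:
carry_out --moves "0 0 -0.02 0 0 0 0.03;0 0 -0.05 0 0 0 0.03;-0.02 0.003 -0.09 0 0 -0.025 0.03;-0.06 0.008 -0.09 0 0 -0.07 0.03;-0.1 0.014 -0.09 0 0 -0.12 0.03;-0.14 0.019 -0.09 0 0 -0.17 0.03;-0.18 0.025 -0.09 0 0 -0.22 0.03;-0.22 0.03 -0.09 0 0 -0.27 0.03;-0.26 0.036 -0.09 0 0 -0.32 0.03;-0.3 0.041 -0.09 0 0 -0.37 0.03;-0.34 0.047 -0.09 0 0 -0.42 0.03;-0.38 0.052 -0.09 0 0 -0.47 0.03;-0.425 0.0585 -0.08 0 0 -0.492 0.03;-0.425 0.0585 -0.06 0 0 -0.492 0.03;-0.425 0.0585 -0.057 0 0 -0.492 0.03;-0.425 0.0585 -0.057 0 0 -0.492 0.03;-0.425 0.0585 -0.057 0 0 -0.492 0.03"

```text
time: 24.95
tcp_pos: [0.5195, -0.1399, 0.0791]
tool_rot: [0.0, 0.599, 0.801, 0.001]
ft_force: [0.3, 0.2, 0.2]
width: 0.0373
gripper_force: 60.2
```

```bash
python3 -c "
from h import *
print(manip.get_state()['width']);rel(loc(TR,-.024,.03),.0168,TR[2])"
```

```text
0.03731430805875204
shift [-0.0021 -0.0003  0.0623] turn [ 0.0013 -0.0005  0.003 ] rows>= 1.2 j7 0.18
```

Request:
carry_out --moves "-0.002 0 0.02 0 0 0 0.03;-0.002 0 0.04 0 0 0 0.03;-0.002 0 0.052 0 0 0 0.03;-0.002 0 0.058 0 0 0 0.03;-0.002 0 0.061 0 0 0 0.03;-0.002 0 0.0626 0 0 0 0.03;-0.002 0 0.0626 0 0 0 0.03"

```text
time: 25.65
tcp_pos: [0.52, -0.144, 0.0165]
tool_rot: [0.001, 0.6, 0.8, 0.0]
ft_force: [0.9, -0.7, -0.9]
width: 0.0374
gripper_force: 60.4
```

Release, lift, then back out toward the start side so the top camera can see the tray.

Request:
carry_out --moves "0 0 0.0005 0 0 0 0.03;0 0 0.001 0 0 0 0.03;0 0 0.001 0 0 0 0.046;0 0 0.001 0 0 0 0.048;0 0 -0.002 0 0 0 0.048;0 0 -0.008 0 0 0 0.05;0 0 -0.025 0 0 0 0.06;0 0 -0.06 0 0 0 0.06;0 0 -0.1 0 0 0 0.06;0.045 0 -0.12 0 0 0 0.06;0.09 0 -0.12 0 0 0 0.06;0.135 0 -0.12 0 0 0 0.06;0.18 0 -0.12 0 0 0 0.06;0.225 0 -0.12 0 0 0 0.06;0.27 0 -0.12 0 0 0 0.06;0.31 0 -0.12 0 0 0 0.06;0.34 0 -0.12 0 0 0 0.06;0.34 0 -0.12 0 0 0 0.06;0.34 0 -0.12 0 0 0 0.06"

```text
time: 27.55
tcp_pos: [0.4241, 0.1831, 0.1369]
tool_rot: [0.001, 0.599, 0.801, 0.0]
ft_force: [-0.3, -1.1, 0.1]
width: 0.0601
gripper_force: 0.0
```

Run:
```python
from h import *
im=manip.capture("top")[140:250,330:470,::-1]
cv2.imwrite("pics/top2.png",cv2.resize(im,None,fx=5.5,fy=5.4,interpolation=cv2.INTER_CUBIC))
```

```text
(no output)
```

View pics/top2.png

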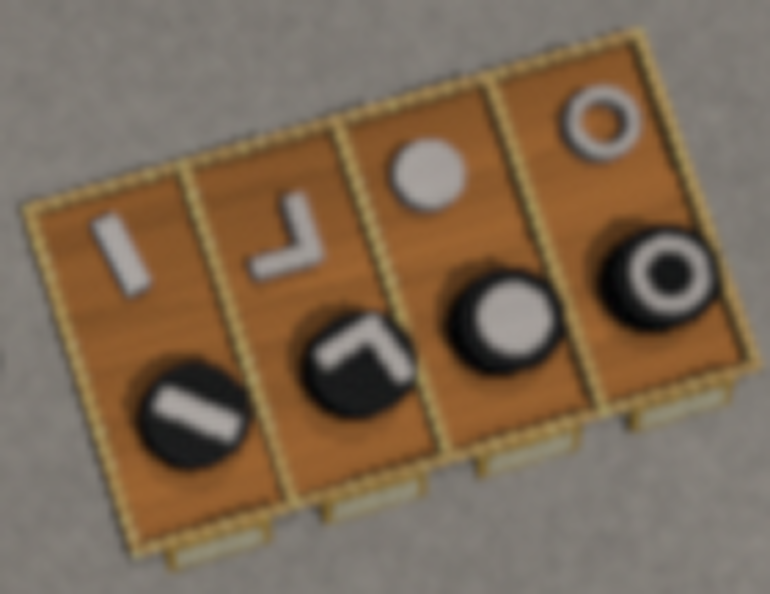

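All four mounts stand in the right lanes, with faces at about (197,413), (365,357), (516,317) and (671,274). Now the numbers.

Run:
```python
from h import *
c=cam("top");g=lambda a:(np.array(a)+.5)/[5.5,5.4]-.5+[330,140]
a=TR[2];R=np.array([[np.cos(a),-np.sin(a)],[np.sin(a),np.cos(a)]])
print((onplane(c,g([[197,413],[365,357],[516,317],[671,274]]),.03)-TR[:2])@R)
print((onplane(c,g([[122,255],[287,240],[430,175],[602,123]]),.017)-TR[:2])@R)
```

```text
[[-0.025   0.0854]
 [-0.0228  0.0213]
 [-0.0245 -0.0357]
 [-0.0256 -0.0949]]
[[ 0.0402  0.0916]
 [ 0.0282  0.0318]
 [ 0.0366 -0.0267]
 [ 0.0372 -0.0945]]
```

```bash
python3 -c "
from bench import manip
print(manip.close_job())"
```

```text
the job is handed in; nothing more can be done
None
```

All four mounts stand face up at the front of their matching lanes with the off-cuts behind them (the angle off-cut was pushed back); in the last image all measured within tolerance, and the job was handed in at about 28 s, though the verdict was not shown.

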